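# Find the outlet left on and release its key

### The job

One of the four outlets of the bench outlet box was left switched on: its push key is latched down, standing a little lower than the other three. With a fingertip, tap each of the four identical keys lightly, one after the other from left to right (one dot to four dots), without switching anything; then press the latched key fully home and let go so that it pops up. Switch none of the other outlets on, pick nothing up, and leave the small things around the box where they are.

Things in the scene. Friction and masses are not known exactly. Their poses are not given: they have to be found in the camera images.
- outlet_box: Grey steel outlet box, fixed to the bench, 110 (x) x 208 (y) x 52 mm; origin under its centre on the bench top, z up; its front (row of dots) is its -x side, plugs and cords leave at +x. Four identical ivory push-push keys stand on its flat top in a row along y, 44 mm apart, in black frames 32 mm square, 2.5 mm high. Exactly one key, at any of the four places, starts latched.
- key_place1 (a point): Point on the box's top, 52 mm above the bench, in the middle of the leftmost key seen from the front (at +y in the box's frame), marked with one dot; it stays put as the key moves. Key cap 22 mm square, flat top 14 mm above this point when up, 8.6 mm when latched, 5.2 mm at its stop.
- key_place2 (a point): Point on the box's top, 52 mm above the bench, in the middle of the second key from the left, marked with two dots; it stays put as the key moves. Key cap 22 mm square, flat top 14 mm above this point when up, 8.6 mm when latched, 5.2 mm at its stop. An up key starts to move at 2 N and needs 5 N at its stop, 8.8 mm down; pressed past 7.5 mm it catches and stays latched, let go before that it comes up again.
- key_place3 (a point): Point on the box's top, 52 mm above the bench, in the middle of the third key from the left, marked with three dots; it stays put as the key moves. Key cap 22 mm square, flat top 14 mm above this point when up, 8.6 mm when latched, 5.2 mm at its stop. A latched key starts to move at 4 N and needs 5 N at its stop, 3.4 mm further down; pressed home to the stop and let go it comes fully up.
- key_place4 (a point): Point on the box's top, 52 mm above the bench, in the middle of the rightmost key, marked with four dots; it stays put as the key moves. Key cap 22 mm square, flat top 14 mm above this point when up, 8.6 mm when latched, 5.2 mm at its stop.
- flux_jar: Bystander, loose: brown jar with a black lid, 43 mm across, 55 mm tall, right of the box; origin under its centre.
- ring_wax: Bystander, loose: small blue-green wax ring lying flat, 24 x 28 x 8 mm, in front of the box; origin under its centre.
- digital_caliper: Bystander, loose: black and steel caliper lying flat, 51 x 150 x 11 mm, long along its y, right of the box; origin under its centre.
- red_scriber: Bystander, loose: small scriber with a red end, 7 x 52 x 7 mm, long along its y, in front of the box; origin under its centre.
- lamp_head (a point): Obstacle, no part of the job: middle of the black box head of the fixed bench lamp, 80 x 350 (y) x 80 mm, that hangs over the blue tray left of the work, its underside 0.2 m above the bench. Its black arm leads from there to the right and back, 0.3 to 0.45 m up. Keep the robot clear of it.

How it is judged:
By the outcome, as a careful person would: the job done as asked, in the order asked, and still so for the second after the job is handed in, with the robot touching nothing.
It also fails if it takes over 48 s, if anything falls off the work surface, if the arm or the gripper's body presses on something with over 40 N, if the wrist force passes 120 N, or if a joint passes its speed limit or range.

### The arm

A 7-joint arm with a two-finger parallel gripper is mounted at the origin on a cart in front of the work surface, level with it; the furniture and walls round the work are solid. World frame = base frame: x ahead of the robot, y to its left, z up, the work surface at z = 0. Lengths are in m, angles in degrees, forces in N, time in s.
With the tool pointing down it reaches from about 0.425 to 0.875 m from the base axis. Payload 4.7 kg.
Tool frame: the origin (TCP) lies midway between the tips of the shut fingers; the grasp point (between the pads) lies env.grip_point_offset behind it (env.grip_point_offset is the distance from the TCP to the grasp point, in m); x points along the fingers, y is the direction in which the jaws open and shut, and the axes are right-handed (so a half turn about x gives the same grasp; the last joint's range is limited). The gripper opens to 87 mm and grips with 3 to 60 N. Pads are 19 mm wide; open, the fingers measure 117 mm over their backs; the gripper's body (75 mm by 190 mm) begins 51 mm behind the grasp point.
Start: joints at [-71.557, 18.392, -4.016, 83.108, 1.295, 78.541, -3.26], TCP at [0.197, 0.619, 0.223] pointing down, gripper open.
Joint ranges: [-163.93, 163.93], [-17.29, 119.83], [-79.2, 71.16], [3.27, 140.29], [-89.18, 269.18], [5.43, 117.66], [-154.24, 154.24]. Speed limits (degrees/s): [147.25, 147.25, 180, 180, 180, 180, 180].

### API

Orientations are given as [roll, pitch, yaw] about the fixed x, y, z axes, in that order (R = Rz(yaw) Ry(pitch) Rx(roll)).
In Python, from cell import readout, read_camera, camera_params, sign_off, spot_in, pinpoint, env gives the robot as it stands.
- The arm moves only by the shell command python3 -m pendant 'ROWS' [OPENING] [FORCE]. ROWS is a JSON object of lists of equal length, an entry for each row: "xyz": the shift along the world's x, y, z in m, a list of three; "turn": the turn about the world's z in rad. A call has 1 to 10 rows; each row shifts and turns the pose as measured when the row begins; what a row does not reach is not made up. A row lasts 1/8 s, in which the tool goes at most 62.5 mm and 10.7 degrees, less where a joint would pass 70% of its speed; a pose out of reach is approached as far as the arm can. A call is refused whole if a number of a shift passes 0.0625 or a number of a turn 0.188, either way. A call with a gripper value outside its range is refused whole. OPENING is the opening, from 0 (shut) to 1 (fully open), set as the call begins (- or left out, the last holds). The fingers move at their own pace and stop on an object; FORCE is the grip in N (left out, the last holds). Time passes only in rows, so rows that do not move let the fingers close. It gives the time, the measured TCP pose, the force and the opening at its end, in the units of the state.
- readout.get_obs(): the state, without advancing time (a new reading comes with each control period).
- read_camera(name): name is "scene" or "top" or "wrist"; returns the picture (400x640x3 uint8, red, green, blue); there is no depth.
- camera_params(name): a dict with "fx", "fy", "cx", "cy" (pixels), "k1" (the pictures are not rectified: a ray, as slopes to the right and down, at radius r is drawn at 1 + k1 r^2 times it, then the intrinsics apply), "rvec" (rotation vector, rad) and "tvec" (3), from world to camera coordinates, as OpenCV has them; the wrist camera has in their place "hand_eye" (4x4, takes a point from camera to tool coordinates, whose origin is the TCP and whose axes are the tool frame's). Camera axes: x right, y down, z forward; pixel columns grow to the right and rows downward; lengths in m; the calibration is good to about 2 mm. A picture is of the moment at which its call begins: read the wrist's pose just before it. camera_params takes no time and is no camera call.
- sign_off(): hands the job in, once; it reports no verdict.
Trained networks look in the newest picture that a camera, given by its name, has taken for a name from the list of things; names that differ only in an ending like _2 or _b are one class to them, and where a whole thing is asked for, a point or a joint stands for the part that bears it (a point fixed in the world has none). Each returns a list of dicts, best first, with "score" (0 to 1); they miss things now and then, are a little off and sometimes report something else, mostly with a low value. They report only what shows in the picture. A call takes as long as a camera call.
- spot_in(camera, name): "at" ([x, y, z] in m, in the coordinates of the camera as it stood for that picture, good to about 4 mm: the middle of the surface that is visible of it).
- pinpoint(camera, name): "at" ([x, y, z] in m, in the coordinates of the camera as it stood for that picture, good to about 4 mm: a listed point, or the origin of a listed thing).
The state is a dict: "time_s": time; "qpos": joint angles; "joint_velocities": joint speeds; "effort": joint torques, N m; "tool_pos": TCP position; "tool_rot": TCP orientation; "force": force on the tool from outside, world axes, zero at the start; "wrist_torque": the same for the moment, N m; "grip_width": finger opening in m.
Only numpy, scipy, OpenCV 4.12 (cv2) and the standard library are available. Lean on these libraries where they do the work, as an engineer would, in place of code of your own. Each camera call takes 0.05 s, during which the arm holds its last target.

## Working session

There is one attempt and no reset: what is moved stays moved. The work goes in short steps, Python scripts to look and compute and a shell command to move; the robot and the scene stay as the last step left them, time stands still between calls to the robot, and variables do not carry over. Pictures are saved under pics/ and viewed, and the job is handed in when it is done.

```bash
mkdir -p pics; cat > h.py <<'E'
import numpy as np, cv2
from scipy.spatial.transform import Rotation as R
from cell import readout, read_camera, camera_params, sign_off, spot_in, pinpoint, env
def cam2world(cam,p,obs=None):
    c=camera_params(cam); p=np.array(p)
    if 'rvec' in c:
        M=cv2.Rodrigues(np.array(c['rvec'],float))[0]; return M.T@(p-np.array(c['tvec']).ravel())
    H=np.array(c['hand_eye']); t=H[:3,:3]@p+H[:3,3]
    return R.from_euler('xyz',obs['tool_rot'],degrees=True).as_matrix()@t+np.array(obs['tool_pos'])
def save(cam,name):
    im=read_camera(cam); cv2.imwrite('pics/'+name,im[:,:,::-1]); return im
E
python3 - <<'E'
from h import *
o=readout.get_obs(); print({k:np.round(v,3) for k,v in o.items()}, env.grip_point_offset)
for c in ['scene','top']:
    save(c,c+'0.png'); 
    for n in ['outlet_box','key_place1','key_place2','key_place3','key_place4','lamp_head','flux_jar']:
        r=pinpoint(c,n); print(c,n,[(round(d['score'],2),np.round(cam2world(c,d['at']),4)) for d in r[:2]])
print(readout.get_obs()['time_s'])
E
```

```text
{'time_s': np.float64(0.0), 'qpos': array([-71.558,  18.438,  -4.014,  83.176,   1.295,  78.541,  -3.263]), 'joint_velocities': array([-0.037, -0.063, -0.035, -0.056,  0.107,  0.039,  0.028]), 'effort': array([ 0.0000e+00, -4.9129e+01, -4.0400e-01, -3.1253e+01, -6.4000e-02,
        4.4000e-02,  0.0000e+00]), 'tool_pos': array([0.197, 0.619, 0.221]), 'tool_rot': array([ -86.467,   89.89 , -104.103]), 'force': array([-0.183, -0.326, -0.373]), 'wrist_torque': array([ 0.013, -0.025, -0.007]), 'grip_width': np.float64(0.087)} 0.0187
scene outlet_box [(0.86, array([ 5.95e-01, -1.60e-01, -2.00e-04]))]
scene key_place1 [(0.8, array([ 0.5798, -0.2304,  0.0495])), (0.59, array([ 0.5616, -0.1012,  0.0521]))]
scene key_place2 [(0.8, array([ 0.5798, -0.2304,  0.0495])), (0.59, array([ 0.5616, -0.1012,  0.0521]))]
scene key_place3 [(0.8, array([ 0.5798, -0.2304,  0.0495])), (0.59, array([ 0.5616, -0.1012,  0.0521]))]
scene key_place4 [(0.8, array([ 0.5798, -0.2304,  0.0495])), (0.59, array([ 0.5616, -0.1012,  0.0521]))]
scene lamp_head [(0.3, array([ 0.5628, -0.1014,  0.0502]))]
scene flux_jar [(0.83, array([ 0.6308, -0.2863, -0.0031]))]
top outlet_box [(0.67, array([ 5.976e-01, -1.641e-01,  4.000e-04]))]
top key_place1 [(0.96, array([ 0.5607, -0.0979,  0.0476])), (0.94, array([ 0.5748, -0.1853,  0.0525]))]
top key_place2 [(0.96, array([ 0.5607, -0.0979,  0.0476])), (0.94, array([ 0.5748, -0.1853,  0.0525]))]
top key_place3 [(0.96, array([ 0.5607, -0.0979,  0.0476])), (0.94, array([ 0.5748, -0.1853,  0.0525]))]
top key_place4 [(0.96, array([ 0.5607, -0.0979,  0.0476])), (0.94, array([ 0.5748, -0.1853,  0.0525]))]
top lamp_head []
top flux_jar [(0.63, array([ 0.6337, -0.2849, -0.004 ]))]
0.8
```

View pics/scene0.png

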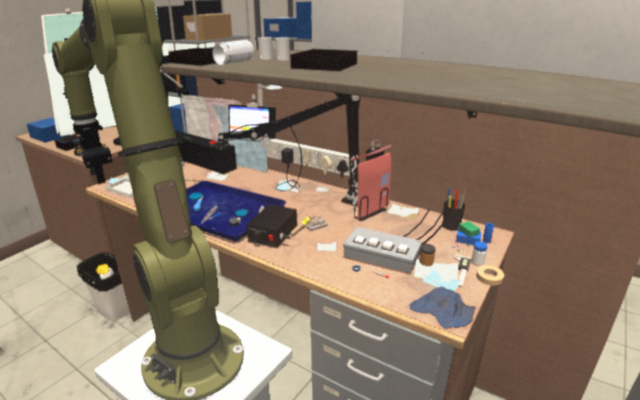

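View pics/top0.png

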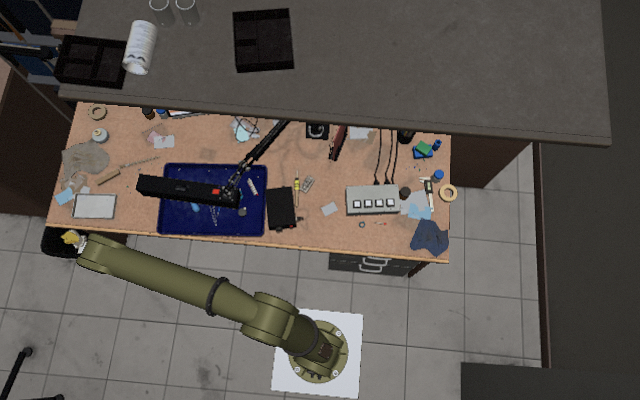

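```bash
python3 - <<'E'
from h import *
for c in ['scene','top']:
    p=camera_params(c); M=cv2.Rodrigues(np.array(p['rvec'],float))[0]; print(c,p,'pos',-M.T@np.array(p['tvec']).ravel(),'fwd',M[2])
    read_camera(c)
    print([(round(d['score'],2),np.round(cam2world(c,d['at']),4)) for d in pinpoint(c,'key_place1')])
    print([(round(d['score'],2),np.round(cam2world(c,d['at']),4)) for d in spot_in(c,'lamp_head')])
print(camera_params('wrist'))
E
```

```text
scene {'fx': 422.68076189689106, 'fy': 422.68076189689106, 'cx': 319.41968583481184, 'cy': 191.87226892319055, 'k1': -0.10522475328322711, 'rvec': array([ 1.80949347, -0.98077474,  0.61688134]), 'tvec': array([-0.27585072,  0.36767385,  0.90342121])} pos [-0.40122165 -0.60213709  0.70985892] fwd [ 0.75619715  0.50277957 -0.41878226]
[(0.89, array([ 0.5742, -0.1877,  0.0536])), (0.8, array([ 0.572 , -0.1434,  0.0482])), (0.79, array([ 0.5586, -0.1019,  0.0489])), (0.65, array([ 0.58  , -0.2293,  0.049 ])), (0.6, array([ 0.5101, -0.2018,  0.0024]))]Traceback (most recent call last):
  File "<stdin>", line 6, in <module>
ValueError: it knows: digital_caliper, flux_jar, key_place, outlet_box, red_scriber, ring_wax
```

```bash
python3 - <<'E'
from h import *
for c in ['top','wrist']:
    print(camera_params(c))
c='top';p=camera_params(c); M=cv2.Rodrigues(np.array(p['rvec'],float))[0]; C=-M.T@np.array(p['tvec']).ravel();print(C)
K=np.array([[p['fx'],0,p['cx']],[0,p['fy'],p['cy']],[0,0,1]])
for px in [(137,176),(237,190),(235,208),(137,195),(232,185),(285,120)]:
    u=cv2.undistortPoints(np.array([[px]],float),K,np.array([p['k1'],0,0,0]))[0,0]
    d=M.T@np.array([u[0],u[1],1])
    print(px,[np.round(C+d*(z-C[2])/d[2],3)[:2] for z in (0.2,.28,.4)])
o=readout.get_obs();print(R.from_euler('xyz',o['tool_rot'],degrees=True).as_matrix().round(2))
E
```

```text
{'fx': 497.360371507245, 'fy': 497.360371507245, 'cx': 317.1984691370171, 'cy': 196.02101238481322, 'k1': 0.029157061841253554, 'rvec': array([ 2.15176769, -1.95818703,  0.30432271]), 'tvec': array([0.00314883, 0.57326065, 1.84973275])}
{'fx': 318.45777424840435, 'fy': 318.45777424840435, 'cx': 323.1244569948615, 'cy': 201.51059960539448, 'k1': -0.06028912815530708, 'hand_eye': array([[-1.49407798e-03, -2.61435355e-01,  9.65219831e-01,
        -1.61967701e-01],
       [ 9.99998370e-01, -1.36921968e-03,  1.17705114e-03,
         4.56235931e-04],
       [ 1.01387520e-03,  9.65220017e-01,  2.61436975e-01,
        -7.14693132e-02],
       [ 0.00000000e+00,  0.00000000e+00,  0.00000000e+00,
         1.00000000e+00]])}
[-6.92971519e-04  1.78499771e-02  1.93644773e+00]
(137, 176) [array([0.549, 0.721]), array([0.524, 0.689]), array([0.486, 0.64 ])]
(237, 190) [array([0.53 , 0.349]), array([0.506, 0.334]), array([0.469, 0.311])]
(235, 208) [array([0.462, 0.347]), array([0.441, 0.331]), array([0.409, 0.309])]
(137, 195) [array([0.477, 0.707]), array([0.455, 0.675]), array([0.422, 0.627])]
(232, 185) [array([0.548, 0.37 ]), array([0.523, 0.354]), array([0.485, 0.329])]
(285, 120) [array([0.827, 0.206]), array([0.789, 0.197]), array([0.732, 0.184])]
[[ 0.    0.3   0.95]
 [ 0.    0.95 -0.3 ]
 [-1.    0.    0.  ]]
```

```bash
python3 -m pendant '{"xyz":[[0,-0.05,0.02],[0,-0.05,0.02],[0,-0.05,0.02],[0,-0.05,0.02]],"turn":[0,0,0,0]}' 0 20
```

```text
time_s: 1.4
tool_pos: [0.1953, 0.4154, 0.2997]
tool_rot: [-97.4, 89.6, -114.9]
force: [0.2, -0.8, 0.5]
grip_width: 0.0548
```

```bash
python3 -m pendant '{"xyz":[[0.034,-0.032,0.005],[0.034,-0.032,0],[0.034,-0.032,0],[0.034,-0.032,0],[0.03,-0.05,0],[0.03,-0.05,0]],"turn":[0,0,0,0.1,0.1,0.1]}' 0 20
```

```text
time_s: 2.15
tool_pos: [0.3946, 0.181, 0.3095]
tool_rot: [59.3, 89.7, 59.9]
force: [1.3, 0.2, -0.2]
grip_width: 0.002
```

```bash
python3 -m pendant '{"xyz":[[0.015,-0.05,-0.005],[0.015,-0.05,-0.01],[0.012,-0.05,-0.01],[0.012,-0.05,-0.01],[0.012,-0.05,-0.01],[0,-0.05,-0.01],[0,-0.05,-0.01],[0,0,0],[0,0,0]],"turn":[0.1,0.05,0,0,0,0,0,0,0]}' 0 20
python3 - <<'E'
from h import *
o=readout.get_obs(); print(o['tool_pos'],o['time_s'],o['force'],R.from_euler('xyz',o['tool_rot'],degrees=True).as_matrix().round(2))
save('wrist','w1.png')
print([(round(d['score'],2),np.round(cam2world('wrist',d['at'],o),4)) for d in pinpoint('wrist','key_place1')])
print([(round(d['score'],2),np.round(cam2world('wrist',d['at'],o),4)) for d in pinpoint('wrist','outlet_box')])
save('top','t1.png')
print([(round(d['score'],2),np.round(cam2world('top',d['at'],o),4)) for d in pinpoint('top','key_place1')])
E
```

```text
time_s: 3.28
tool_pos: [0.4626, -0.1856, 0.2452]
tool_rot: [31.4, 89.2, 40.5]
force: [0.3, 0.6, -0.0]
grip_width: 0.0004
[ 0.46261469 -0.18557982  0.24524594] 3.275 [ 0.33823319  0.56976315 -0.00189524] [[ 0.01 -0.16  0.99]
 [ 0.01  0.99  0.16]
 [-1.    0.01  0.01]]
[]
[]
[(0.98, array([ 0.5651, -0.1416,  0.0554])), (0.88, array([ 0.562 , -0.1007,  0.0487])), (0.72, array([ 0.581 , -0.226 ,  0.0526])), (0.58, array([ 0.5728, -0.1883,  0.056 ]))]
```

View pics/w1.png

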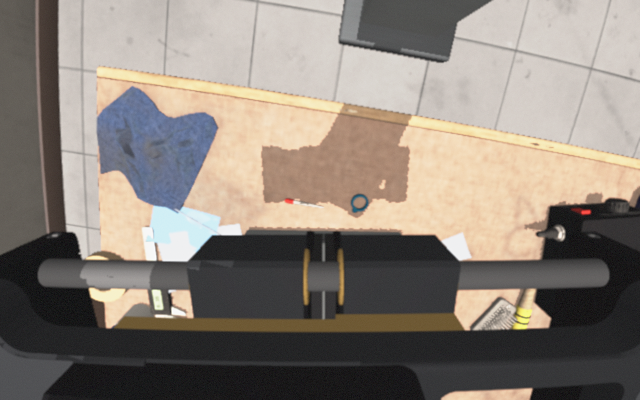

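```bash
python3 -m pendant '{"xyz":[[0.05,0.005,0],[0.05,0.005,0],[0.03,0,0],[0,0,0],[0,0,0]],"turn":[0,0,0,0,0]}' 0 20
python3 - <<'E'
from h import *
o=readout.get_obs(); print(o['tool_pos'],o['time_s'],o['force'])
save('wrist','w2.png')
print([(round(d['score'],2),np.round(cam2world('wrist',d['at'],o),4)) for d in pinpoint('wrist','key_place1')])
print([(round(d['score'],2),np.round(cam2world('wrist',d['at'],o),4)) for d in spot_in('wrist','key_place1')])
E
```

```text
time_s: 4.15
tool_pos: [0.5976, -0.169, 0.246]
tool_rot: [39.1, 88.6, 48.8]
force: [-0.9, 0.1, 0.4]
grip_width: 0.0005
[ 0.59763219 -0.16903143  0.24601756] 4.15 [-0.8912904   0.11723285  0.41684481]
[(0.94, array([ 0.5701, -0.1425,  0.0511])), (0.59, array([ 0.5661, -0.0943,  0.0499])), (0.5, array([ 0.6506, -0.3836,  0.0032]))]
[(0.95, array([ 0.6075, -0.1633,  0.0495]))]
```

View pics/w2.png

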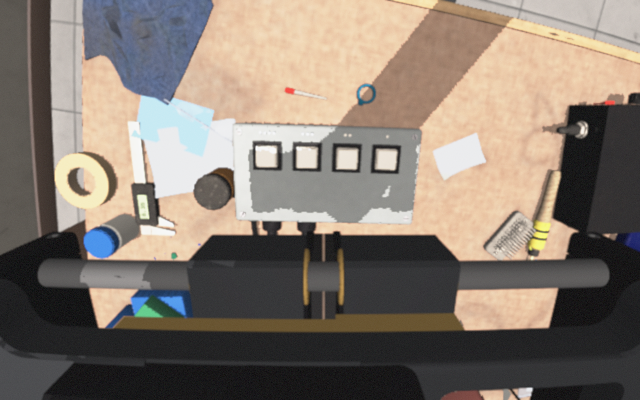

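```bash
python3 - <<'E'
import cv2
im=cv2.imread('pics/w2.png'); cv2.imwrite('pics/w2z.png',cv2.resize(im[110:230,225:425],None,fx=4,fy=4,interpolation=cv2.INTER_CUBIC))
im=cv2.imread('pics/scene0.png'); cv2.imwrite('pics/s0z.png',cv2.resize(im[220:275,340:430],None,fx=8,fy=8,interpolation=cv2.INTER_CUBIC))
E
```

```text
(no output)
```

View pics/w2z.png

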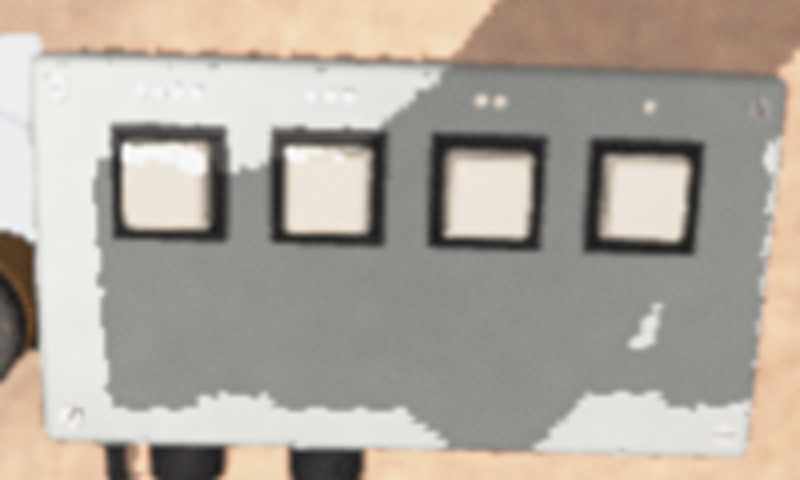

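View pics/s0z.png

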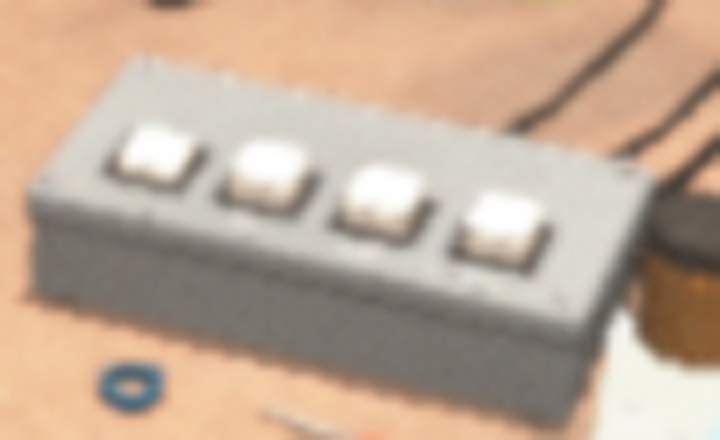

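```bash
cat > ray.py <<'E'
from h import *
def px2w(px,z,o,c='wrist'):
    p=camera_params(c);K=np.array([[p['fx'],0,p['cx']],[0,p['fy'],p['cy']],[0,0,1]])
    u=cv2.undistortPoints(np.array([[px]],float),K,np.array([p['k1'],0,0,0]))[0,0]
    a=cam2world(c,[0,0,0],o);b=cam2world(c,[u[0],u[1],1],o);d=b-a
    return a+d*(z-a[2])/d[2]
E
python3 - <<'E'
from ray import *
o=readout.get_obs()
q=[(644,196.5),(488.5,192),(328.5,187),(169.5,183.5)]
P=np.array([px2w((225+x/4-.4,110+y/4-.4),0.0545,o) for x,y in q]);print(P.round(4))
print(np.linalg.norm(np.diff(P,axis=0),axis=1))
d=P[0]-P[3]; print('yaw',np.degrees(np.arctan2(-d[0],d[1])))
m=P.mean(0); u=d/np.linalg.norm(d)
for k in (66,22,-22,-66): print((m+u*k/1000).round(4))
E
```

```text
[[ 0.5649 -0.0997  0.0545]
 [ 0.571  -0.1429  0.0545]
 [ 0.577  -0.187   0.0545]
 [ 0.5832 -0.2305  0.0545]]
[0.04360933 0.04445496 0.0440016 ]
yaw 7.971470539470193
[ 0.5649 -0.0997  0.0545]
[ 0.571  -0.1433  0.0545]
[ 0.5771 -0.1868  0.0545]
[ 0.5832 -0.2304  0.0545]
```

```bash
python3 -m pendant '{"xyz":[[-0.012,0.023,-0.03],[-0.012,0.023,-0.03],[-0.012,0.023,-0.03],[0,0,-0.04],[0,0,-0.03],[0,0,0],[0,0,0]],"turn":[0,0,0,0,0,0,0]}' 0 20
python3 - <<'E'
from h import *
for i in range(2): 
  o=readout.get_obs(); print(o['tool_pos'],o['time_s'],o['force'],R.from_euler('xyz',o['tool_rot'],degrees=True).as_matrix().round(3)[:,0])
save('scene','s2.png');im=cv2.imread('pics/s2.png'); cv2.imwrite('pics/s2z.png',cv2.resize(im[200:275,340:430],None,fx=7,fy=7,interpolation=cv2.INTER_CUBIC))
E
```

```text
time_s: 5.18
tool_pos: [0.5576, -0.0982, 0.0879]
tool_rot: [36.8, 87.7, 46.3]
force: [0.4, 0.5, -0.1]
grip_width: 0.0008
[ 0.55756235 -0.09818937  0.08786397] 5.175 [ 0.36768102  0.47952632 -0.11121607] [ 0.027  0.029 -0.999]
[ 0.55756235 -0.09818937  0.08786397] 5.175 [ 0.36768102  0.47952632 -0.11121607] [ 0.027  0.029 -0.999]
```

View pics/s2z.png

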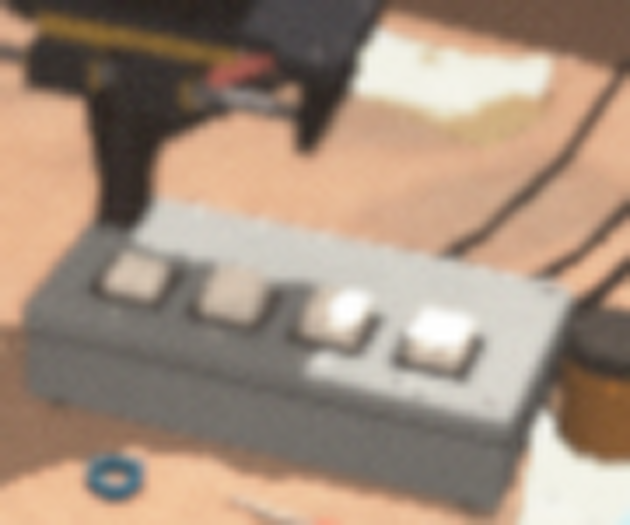

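```bash
python3 -m pendant '{"xyz":[[0.006,-0.001,-0.006],[0,0,-0.006],[0,0,-0.006],[0,0,0]],"turn":[0,0,0,0]}'
python3 -m pendant '{"xyz":[[0,0,-0.002],[0,0,0]],"turn":[0,0]}'
```

```text
time_s: 5.72
tool_pos: [0.5658, -0.0997, 0.0711]
tool_rot: [33.1, 87.5, 42.7]
force: [-0.2, 0.3, 0.8]
grip_width: 0.0002
time_s: 5.98
tool_pos: [0.5657, -0.0997, 0.0689]
tool_rot: [33.2, 87.6, 42.8]
force: [0.5, -0.5, -0.5]
grip_width: 0.0004
```

```bash
python3 -m pendant '{"xyz":[[0,0,-0.002],[0,0,-0.002],[0,0,0]],"turn":[0,0,0]}'
python3 -m pendant '{"xyz":[[0,0,-0.0012]],"turn":[0]}'
python3 -m pendant '{"xyz":[[0,0,-0.001]],"turn":[0]}'
```

```text
time_s: 6.35
tool_pos: [0.5658, -0.0997, 0.0648]
tool_rot: [33.0, 87.5, 42.6]
force: [-0.5, -0.6, -0.2]
grip_width: 0.0001
time_s: 6.48
tool_pos: [0.5659, -0.0997, 0.0636]
tool_rot: [32.9, 87.5, 42.4]
force: [-0.1, -0.2, 0.4]
grip_width: 0.0006
time_s: 6.6
tool_pos: [0.5659, -0.0997, 0.0626]
tool_rot: [32.9, 87.5, 42.4]
force: [-0.5, -0.1, 0.7]
grip_width: 0.0003
```

```bash
for i in 1; do python3 -m pendant '{"xyz":[[0,0,-0.0007]],"turn":[0]}'; done
python3 -m pendant '{"xyz":[[0,0,-0.0006]],"turn":[0]}'
```

```text
time_s: 6.72
tool_pos: [0.5659, -0.0997, 0.0618]
tool_rot: [32.9, 87.5, 42.4]
force: [0.3, 0.1, -0.1]
grip_width: 0.0005
time_s: 6.85
tool_pos: [0.5659, -0.0997, 0.0613]
tool_rot: [33.0, 87.5, 42.5]
force: [-1.0, 0.0, 3.7]
grip_width: 0.0006
```

```bash
python3 -m pendant '{"xyz":[[0,0,-0.0006]],"turn":[0]}'
```

```text
time_s: 6.98
tool_pos: [0.5659, -0.0998, 0.061]
tool_rot: [33.4, 87.5, 42.9]
force: [-1.0, 0.0, 3.2]
grip_width: 0.0007
```

```bash
python3 -m pendant '{"xyz":[[0,0,0.01],[0,0,0.015],[0.0025,-0.022,0],[0.0025,-0.022,0],[0,0,0],[0,0,-0.006],[0,0,-0.006],[0,0,0]],"turn":[0,0,0,0,0,0,0,0]}'
```

```text
time_s: 7.98
tool_pos: [0.5727, -0.1413, 0.0781]
tool_rot: [31.9, 87.3, 41.7]
force: [0.2, 0.2, 0.2]
grip_width: 0.0005
```

Expected contact near z = 0.0666.

```bash
python3 -m pendant '{"xyz":[[-0.001,-0.0015,-0.004],[0,0,-0.004],[0,0,-0.002],[0,0,0]],"turn":[0,0,0,0]}'
python3 -m pendant '{"xyz":[[0,0,-0.001]],"turn":[0]}'
python3 -m pendant '{"xyz":[[0,0,-0.001]],"turn":[0]}'
```

```text
time_s: 8.48
tool_pos: [0.5716, -0.142, 0.0671]
tool_rot: [32.7, 87.3, 42.6]
force: [-0.3, -0.8, 1.1]
grip_width: 0.0005
time_s: 8.6
tool_pos: [0.5717, -0.142, 0.0663]
tool_rot: [32.7, 87.3, 42.6]
force: [-1.0, 0.5, 2.9]
grip_width: 0.0003
time_s: 8.72
tool_pos: [0.5717, -0.142, 0.0655]
tool_rot: [32.9, 87.3, 42.8]
force: [-1.6, 0.0, 2.2]
grip_width: 0.0009
```

```bash
python3 -m pendant '{"xyz":[[0,0,0.01],[0,0,0.01],[0.0025,-0.022,0],[0.0025,-0.022,0],[0,0,0],[0,0,-0.004],[0,0,-0.004],[0,0,0]],"turn":[0,0,0,0,0,0,0,0]}'
```

```text
time_s: 9.72
tool_pos: [0.5785, -0.1837, 0.0809]
tool_rot: [31.7, 87.1, 41.8]
force: [-0.3, 0.1, 0.0]
grip_width: 0.0008
```

```bash
python3 -m pendant '{"xyz":[[-0.001,-0.0025,-0.005],[0,0,-0.005],[0,0,-0.003],[0,0,0]],"turn":[0,0,0,0]}'
python3 -m pendant '{"xyz":[[0,0,-0.001]],"turn":[0]}'
python3 -m pendant '{"xyz":[[0,0,-0.001]],"turn":[0]}'
```

```text
time_s: 10.22
tool_pos: [0.5775, -0.1854, 0.0668]
tool_rot: [32.4, 87.1, 42.5]
force: [-0.7, -0.0, 1.8]
grip_width: 0.0006
time_s: 10.35
tool_pos: [0.5775, -0.1854, 0.066]
tool_rot: [32.5, 87.1, 42.6]
force: [-0.4, 0.0, 1.6]
grip_width: 0.0008
time_s: 10.48
tool_pos: [0.5775, -0.1854, 0.0652]
tool_rot: [32.6, 87.1, 42.8]
force: [-1.3, -0.0, 2.0]
grip_width: 0.0005
```

```bash
python3 -m pendant '{"xyz":[[0,0,0.01],[0,0,0.01],[0.0025,-0.023,0],[0.0025,-0.022,0],[0,0,0],[0,0,-0.004],[0,0,-0.004],[0,0,0]],"turn":[0,0,0,0,0,0,0,0]}'
```

```text
time_s: 11.48
tool_pos: [0.5841, -0.2282, 0.0803]
tool_rot: [31.8, 86.9, 42.2]
force: [-0.3, 0.4, 0.6]
grip_width: 0.0006
```

```bash
python3 -m pendant '{"xyz":[[-0.001,-0.0015,-0.005],[0,0,-0.005],[0,0,-0.0025],[0,0,0]],"turn":[0,0,0,0]}'
python3 -m pendant '{"xyz":[[0,0,-0.001]],"turn":[0]}'
python3 -m pendant '{"xyz":[[0,0,-0.001]],"turn":[0]}'
```

```text
time_s: 11.98
tool_pos: [0.5832, -0.2287, 0.0668]
tool_rot: [32.4, 86.9, 42.8]
force: [0.3, -0.3, 2.0]
grip_width: 0.0004
time_s: 12.1
tool_pos: [0.5832, -0.2288, 0.066]
tool_rot: [32.5, 86.9, 43.0]
force: [-0.4, 0.4, 1.6]
grip_width: 0.0006
time_s: 12.22
tool_pos: [0.5832, -0.2287, 0.0652]
tool_rot: [32.6, 86.9, 43.1]
force: [-1.7, 1.4, 1.7]
grip_width: 0.0004
```

Key 4 is tapped. I'll lift, check that all keys are in their original state, then go back to key 1.

```bash
python3 -m pendant '{"xyz":[[0,0,0.015],[0,0,0.015],[-0.004,0.03,0],[-0.005,0.04,0],[-0.005,0.04,0],[-0.003,0.02,0],[0,0,-0.01],[0,0,-0.01],[0,0,0]],"turn":[0,0,0,0,0,0,0,0,0]}'
python3 - <<'E'
from h import *
save('scene','s3.png');im=cv2.imread('pics/s3.png'); cv2.imwrite('pics/s3z.png',cv2.resize(im[200:275,340:430],None,fx=7,fy=7,interpolation=cv2.INTER_CUBIC))
E
```

```text
time_s: 13.35
tool_pos: [0.5682, -0.1002, 0.0827]
tool_rot: [24.5, 86.6, 34.7]
force: [0.8, -0.7, 0.3]
grip_width: 0.0003
```

View pics/s3z.png

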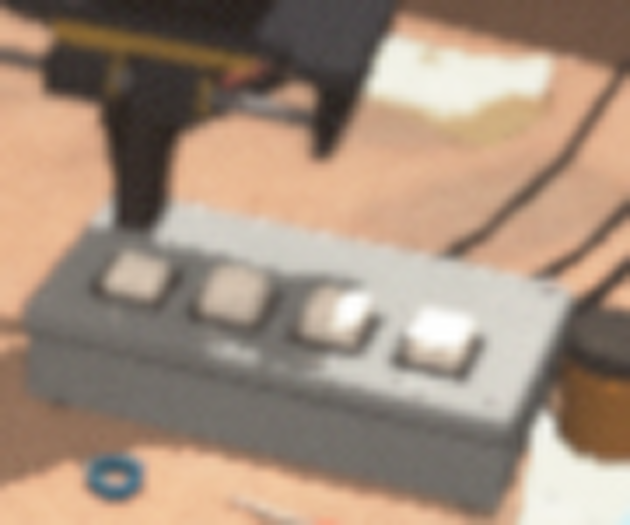

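```bash
python3 -m pendant '{"xyz":[[-0.0025,0,-0.007],[0,0,-0.007],[0,0,-0.006],[0,0,0]],"turn":[0,0,0,0]}'
python3 -m pendant '{"xyz":[[0,0,-0.0015],[0,0,-0.0015]],"turn":[0,0]}'
python3 -m pendant '{"xyz":[[0,0,-0.0015]],"turn":[0]}'
```

```text
time_s: 13.9
tool_pos: [0.5658, -0.103, 0.0618]
tool_rot: [22.8, 86.6, 32.8]
force: [0.5, -0.4, 0.3]
grip_width: 0.0006
time_s: 14.15
tool_pos: [0.5659, -0.103, 0.0595]
tool_rot: [23.3, 86.5, 33.3]
force: [-1.5, 0.1, 4.4]
grip_width: 0.0005
time_s: 14.28
tool_pos: [0.5659, -0.103, 0.0582]
tool_rot: [23.6, 86.5, 33.5]
force: [-2.2, -0.3, 4.5]
grip_width: 0.0007
```

```bash
python3 -m pendant '{"xyz":[[0,0,-0.0015]],"turn":[0]}'

```

```text
time_s: 14.4
tool_pos: [0.566, -0.1031, 0.0578]
tool_rot: [24.4, 86.5, 34.4]
force: [-7.3, 1.1, 18.9]
grip_width: 0.0005
```

At the stop (force rises to 19 N). I'll push slightly more to be sure, then release straight up.

```bash
python3 -m pendant '{"xyz":[[0,0,-0.0008]],"turn":[0]}'
python3 -m pendant '{"xyz":[[0,0,0.01],[0,0,0.02],[0,0,0.03],[0,0,0.04],[-0.03,0,0.04],[-0.03,0,0.02],[0,0,0],[0,0,0]],"turn":[0,0,0,0,0,0,0,0]}'
python3 - <<'E'
from h import *
o=readout.get_obs();print(o['time_s'],o['tool_pos'],o['force'])
save('scene','s4.png');im=cv2.imread('pics/s4.png'); cv2.imwrite('pics/s4z.png',cv2.resize(im[200:290,340:430],None,fx=6,fy=6,interpolation=cv2.INTER_CUBIC))
save('top','t4.png');im=cv2.imread('pics/t4.png'); cv2.imwrite('pics/t4z.png',cv2.resize(im[160:240,320:450],None,fx=6,fy=6,interpolation=cv2.INTER_CUBIC))
E
```

```text
time_s: 14.52
tool_pos: [0.566, -0.1031, 0.0579]
tool_rot: [25.3, 86.5, 35.3]
force: [-5.3, 1.2, 10.0]
grip_width: 0.0008
time_s: 15.52
tool_pos: [0.5067, -0.1035, 0.2271]
tool_rot: [23.7, 86.1, 33.6]
force: [-0.6, 0.3, -0.4]
grip_width: 0.0007
15.525 [ 0.50666885 -0.10354404  0.22705621] [-0.62643135  0.28771791 -0.37151809]
```

View pics/s4z.png

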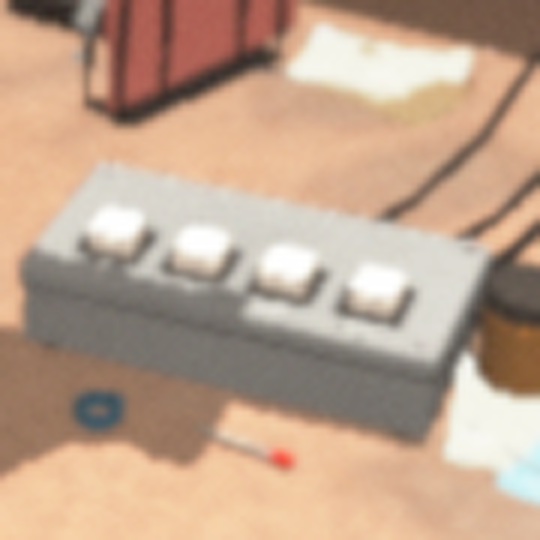

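View pics/t4z.png

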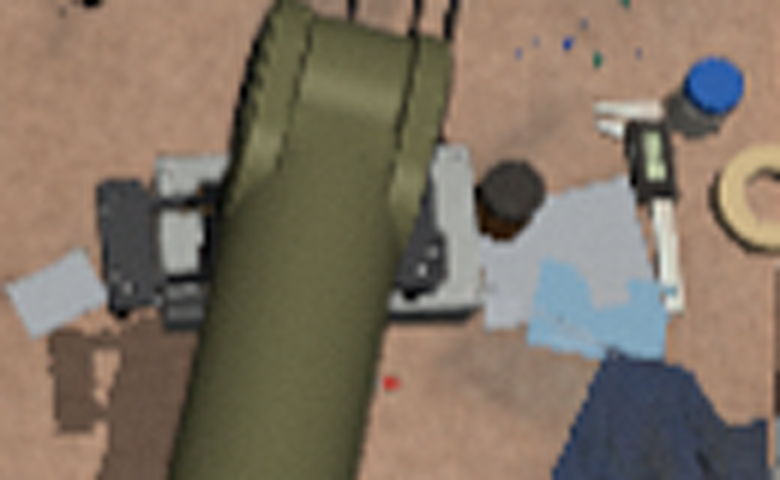

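The scene view shows all four keys at the same height: key 1, at about (115,230) in the crop, now has the same side wall showing as the others. The ring, scriber, jar and caliper are where they were, and the arm is clear.

```bash
python3 -c "
from cell import sign_off; print(sign_off())"
```

```text
the job is handed in; nothing more can be done
None
```

The job is done and handed in at about 15.6 s. The latched key was key 1 (one dot); it has popped up, and no other outlet was switched on.

- **Taps:** with the gripper shut, I tapped keys 1 to 4 in order. Peak upward force was about 3.7, 2.9, 2.0 and 2.0 N. The keys moved about 1–2 mm at most. A picture after the fourth tap showed keys 2–4 still up and key 1 still latched.
- **Press:** I then pressed key 1 down to its stop, where the force rose to about 19 N at a tool height of 57.8 mm. I let go straight upwards.
- **Last checks:** the final scene picture shows all four keys at the same height. The jar, ring, scriber and caliper look unmoved, judged by eye. The robot is clear of everything, at about zero force.
- **Not fully checked:** in the final overhead picture the arm hid the keys, so the key heights rest on the scene camera alone. The tool tilted to about 4° from vertical by the end, with no visible effect on the taps or press.

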